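# Clip the spare taper candle into its keeper

### The arm

A 6-joint arm with a two-finger parallel gripper is mounted at the origin on the work surface. World frame = base frame: x ahead of the robot, y to its left, z up, the work surface at z = 0. Lengths are in m, angles in degrees, forces in N, time in s.
With the tool pointing down it reaches from about 0.3 to 0.875 m from the base axis. Payload 6.4 kg.
Tool frame: the origin (TCP) lies at the very end of the fingers, on their centre line; the grasp point (between the pads) lies 19 mm behind it (manip.grip_depth is the distance from the TCP to the grasp point, in m); z points along the fingers, y is the line along which they close (so a half turn about z gives the same grasp; the last joint's range is limited). The gripper opens to 85 mm and grips with 20 to 120 N. Pads are 22 mm wide; open, the fingers measure 114 mm over their backs; the gripper's body (76 mm by 85 mm) begins 54 mm behind the grasp point. The pads swing forward as they close: fully open they stand 13 mm farther back than shut.
Start: joints at [-77.538, 10.359, 92.074, -0, 77.567, -11.82], TCP at [0.236, -0.524, 0.231] pointing down, gripper open.
Joint ranges: [-171.53, 171.53], [-51.25, 118.39], [17.06, 147.69], [-65.23, 245.23], [0, 150.52], [-178.68, 178.68]. Speed limits (degrees/s): [147.25, 147.25, 172.46, 180, 180, 180].

### API

Orientations are given as [roll, pitch, yaw] about the fixed x, y, z axes, in that order (R = Rz(yaw) Ry(pitch) Rx(roll)).
In Python, from workcell import manip gives the robot as it stands.
- The arm moves only by the shell command python3 -m handwheel 'ROWS' [FORCE]. ROWS is JSON, a list of rows, each a list of 3 entries, a list of its own where there are three numbers: the finger opening in mm, from 0 to 85.4, then the shift along the world's x, y, z in mm, then the turn about the world's z in rad. In form: [[claw, [tx, ty, tz], turn], ...]. A call has 1 to 8 rows; each row shifts and turns the commanded pose from where the row before left it; what a row does not reach is not made up. A row lasts 1/10 s, in which the tool goes at most 50 mm and 8.59 degrees, less where a joint would pass 70% of its speed; a pose out of reach is approached as far as the arm can. A call with a gripper value outside its range is refused whole. The fingers move at their own pace and stop on an object; FORCE is the grip in N (left out, the last holds). Time passes only in rows, so rows that do not move let the fingers close. It gives the time, the measured TCP pose, the force, the opening and the grip force at its end, in the units of the state.
- manip.state(): the state, without advancing time (a new reading comes with each control period).
- manip.snapshot(name): name is "scene" or "top" or "wrist"; returns a dict with "image" (420x560x3 uint8, red, green, blue), "vertical_fov" (degrees; the focal length in pixels is half the picture's height over the tangent of half this angle, whatever the lens; pixels are square), "cx", "cy" (the principal point, pixels), "rvec" (rotation vector, rad) and "tvec" (3), from world to camera coordinates, as OpenCV has them. Camera axes: x right, y down, z forward; pixel columns grow to the right and rows downward; lengths in m; the calibration is good to about 2 mm. A picture is of the moment at which its call begins. There is no depth.
- manip.finish_job(): hands the job in; it is judged then, once.
Trained networks look in a picture, given as the dict that the camera call returned (one of the last four; its "shot" number tells which), for a name from the list of things; names that differ only in an ending like _2 or _b are one class to them, and where a whole thing is asked for, a point or a joint stands for the part that bears it (a point fixed in the world has none). Each returns a list of dicts, best first, with "conf" (0 to 1); they miss things now and then, are a little off and sometimes report something else, mostly with a low value. They report only what shows in the picture. A call takes as long as a camera call.
- manip.recognise(picture, thing): "rect" ([centre column, centre row, width, height] in pixels, round what is visible of it).
The state is a dict: "t": time; "joint_pos": joint angles; "joint_velocities": joint speeds; "effort": joint torques, N m; "tcp_pos": TCP position; "eef_rot": TCP orientation; "ft_force": force on the tool from outside, world axes, zero at the start; "moment": the same for the moment, N m; "width": finger opening in m; "finger_force": force on a finger pad.
Only numpy, scipy, OpenCV 4.12 (cv2) and the standard library are available. Lean on these libraries where they do the work, as an engineer would, in place of code of your own. Each camera call takes 0.05 s, during which the arm holds its last target. There are 200 camera calls.

### The job

Take the longer of the two wax candles off the wooden rest and put it away in the brass keeper: lay it in the mouth, let go, and press it down past the sprung jaw until it lies home in the trough, then leave it. Wax is soft: never squeeze it with more than 30 N on each finger, never press it down with more than 24 N, do not let it fall on the vanity top, and leave the other things where they are.

Things in the scene. Friction and masses are not known exactly. Their poses are not given: they have to be found in the camera images.
- candle: ivory wax candle, a plain cylinder 22 mm in diameter and 200 mm long, about 70 g, lying level; origin at its middle on its axis, y along it (either end may count as its front). It starts on the rest with its axis 35 mm above the table.
- short_candle: same candle but only 130 mm long, on the other place of the rest; leave it. Origin at its middle, y along it.
- rest: low wooden rest, 170 x 84 mm, fixed to the table; origin at the middle of its underside. It has two places for candles, at x = -45 and +45 mm, each along the rest's y. Crossbars 12 mm wide at y = -32 and +32 mm carry them 24 mm above the table, between 8 mm high stops. Either candle may lie in either place; the long one sticks out 58 mm at each end.
- keeper: the keeper's wooden foot, 110 x 120 x 16 mm, fixed to the table; origin at the middle of its underside.
- head: brass head of the keeper. Origin: on the axis of a candle that lies home, midway along (90 mm above the table when nothing presses); y along the trough, z up. Trough 60 mm long, 24 mm wide, its floor 11 mm below the origin; its 5 mm side walls rise to z = +8 mm, so fingers cannot hold the candle within the trough. Prongs and jaw stand at its two ends, y = -36 and +36 mm, each 10 mm wide.
- nose (a point): tip line of the steel jaw's two noses (-x side of the head), at head x = -5, z = +12 mm when shut; above it they slope outward to x = -16 mm at z = +36 mm. The jaw is hinged below the trough and sprung shut; the point moves with it. Opposite (+x side) are two fixed prongs: face upright at x = +12 mm up to z = +28 mm, then flared outward to x = +19 mm at z = +40 mm.
- mouth (a point): axis of a candle laid in the mouth, resting between noses and prongs: head x = +1, z = +25 mm. Pressed down there with about 11 to 17 N on its middle (clear for 62 mm between the prongs) it passes the jaw and the noses snap over it. The head meanwhile sinks on its spring: from 1 N, 0.65 N per mm, up to 30 mm, so pressing to the unloaded height is not enough.
- perfume: amber glass bottle, 44 mm wide, 85 mm tall, loose; origin under its centre
- dome: white porcelain dome on a saucer, 110 mm wide, 55 mm tall, loose; origin under its centre
- tumbler: glass tumbler, 68 mm wide, 90 mm tall, loose; origin under its centre
- soap: bar of soap, 60 x 90 x 26 mm, loose; origin under its centre
- jar: white jar with brass cap, 64 mm wide, 50 mm tall, loose; origin under its centre
- brush: wooden brush 190 mm long, loose, lying along its x

How it is judged (in metres and radians):
On the way, in this order (a step that is already met when the one before it is completed fails the run):
1. the long candle is lifted off the rest: its axis more than 80 mm above the vanity top (height (world z) of candle above 0.08 m), for 0.1 s.
2. the long candle lies along the mouth of the keeper, resting on nose and prongs (middle within 20 mm of the keeper's middle, axis 19 to 32 mm above home), let go by the fingers (z of candle in the frame of head between 0.019 and 0.032 m and x of candle in the frame of head between -0.012 and 0.012 m and y of candle in the frame of head between -0.02 and 0.02 m and contact force between candle and the fingers below 0.1 N and contact force between candle and head above 0.1 N), for 0.2 s.
At the end, for the whole second after the job is handed in: The long candle lies home in the trough under the jaw's noses: axis within 2.5 mm of home in height and 3 mm sideways, middle within 20 mm of the keeper's middle, parallel within 3 degrees, at rest, the head risen to within 4 mm of its unloaded height, nothing touched by the robot (x of candle in the frame of head between -0.003 and 0.003 m and z of candle in the frame of head between -0.0025 and 0.0025 m and y of candle in the frame of head between -0.02 and 0.02 m and angle between the y axis of candle and the y axis of head, either way round below 0.06 rad and contact force between candle and the arm below 0.1 N and contact force between each of candle, keeper and the fingers below 0.1 N and linear speed of candle below 0.02 m/s and height (world z) of head above 0.086 m).
It fails at once if the candle is squeezed with more than 30 N on each finger (60 N on both together) (contact force between candle and the fingers above 60 N).
It fails at once if the candle is pressed down into the keeper by the fingers with more than 24 N (z of candle in the frame of head between -0.02 and 0.019 m and x of candle in the frame of head between -0.02 and 0.02 m and y of candle in the frame of head between -0.05 and 0.05 m and contact force between candle and the fingers above 24 N).
It fails at once if the long candle falls on the vanity top (height (world z) of candle below 0.02 m).
It fails at once if another thing (short candle, perfume bottle, dome, tumbler, soap, jar or brush) is moved more than 20 mm (distance of any of short_candle, perfume, dome, tumbler, soap, jar, brush from where it was at the start of the episode above 0.02 m).
It also fails if it takes over 58 s, if anything falls off the work surface, if the arm or the gripper's body presses on something with over 40 N, if the wrist force passes 120 N, or if a joint passes its speed limit or range.

## Working session

There is one attempt and no reset: what is moved stays moved. The work goes in short steps, Python scripts to look and compute and a shell command to move; the robot and the scene stay as the last step left them, time stands still between calls to the robot, and variables do not carry over. Pictures are saved under pics/ and viewed, at most 10 in all, crops included, and the job is handed in when it is done.

```bash
mkdir -p pics
cat > h.py <<'E'
import numpy as np, cv2
from workcell import manip
def K(p):
    f=p["image"].shape[0]/2/np.tan(np.radians(p["vertical_fov"])/2)
    return np.array([[f,0,p["cx"]],[0,f,p["cy"]],[0,0,1]])
def back(p,uv,z):
    R=cv2.Rodrigues(np.array(p["rvec"],float))[0]; t=np.array(p["tvec"],float)
    d=R.T@np.linalg.inv(K(p))@[uv[0],uv[1],1]; c=-R.T@t
    return c+d*(z-c[2])/d[2]
def proj(p,X):
    return cv2.projectPoints(np.array(X,float).reshape(-1,3),np.array(p["rvec"],float),np.array(p["tvec"],float),K(p),None)[0].reshape(-1,2)
def save(p,n): cv2.imwrite(f"pics/{n}.png",p["image"][:,:,::-1])
E
python3 - <<'E'
from h import *
for n in ("top","scene"):
    p=manip.snapshot(n); save(p,n+"0")
    R=cv2.Rodrigues(np.array(p["rvec"]))[0]; print(n,"cam",(-R.T@p["tvec"]).round(3),p["vertical_fov"])
    for k,z in dict(candle=.035,short_candle=.035,rest=.02,keeper=.016,head=.09,perfume=.04,dome=.03,tumbler=.045,soap=.013,jar=.025,brush=.01).items():
        for r in manip.recognise(p,k)[:2]:
            print(k,round(r["conf"],2),np.round(r["rect"]),back(p,r["rect"][:2],z).round(3))
print(manip.state())
E
```

```text
top cam [0.375 0.093 1.496] 42.02417179164196
candle 0.77 [396. 196.  71.  15.] [ 0.597 -0.222  0.035]
short_candle 0.58 [391. 228.  49.  16.] [ 0.51  -0.206  0.035]
rest 0.67 [388. 214.  40.  66.] [ 0.55  -0.204  0.02 ]
keeper 0.96 [229. 219.  48.  45.] [0.534 0.23  0.016]
head 0.73 [149. 214.  20.  72.] [0.539 0.429 0.09 ]
head 0.72 [224. 214.  33.  23.] [0.539 0.235 0.09 ]
perfume 0.52 [302. 214.  17.  16.] [0.547 0.03  0.04 ]
dome 0.85 [313. 167.  38.  43.] [ 0.677 -0.     0.03 ]
tumbler 0.64 [253. 136.  22.  27.] [0.76  0.166 0.045]
soap 0.82 [356. 140.  34.  31.] [ 0.758 -0.12   0.013]
soap 0.5 [389. 214.  39.  67.] [ 0.549 -0.206  0.013]
jar 0.66 [303. 258.  23.  24.] [0.429 0.029 0.025]
brush 0.77 [150. 214.  22.  69.] [0.547 0.446 0.01 ]
scene cam [1.167 0.35  0.884] 56.1547213013119
candle 0.85 [185. 200.  50.  35.] [ 0.596 -0.211  0.035]
short_candle 0.72 [206. 181.  38.  18.] [ 0.503 -0.201  0.035]
rest 0.92 [195. 198.  61.  48.] [ 0.565 -0.202  0.02 ]
keeper 0.7 [336. 242.  52.  57.] [0.526 0.229 0.016]
head 0.82 [340. 230.  38.  32.] [0.541 0.236 0.09 ]
head 0.56 [267. 
[... 388 characters left out ...]
6.] [0.558 0.456 0.01 ]
{'t': 1.2, 'joint_pos': array([-7.75393610e+01,  1.03577680e+01,  9.20754297e+01,  3.89276299e-05,
        7.75675116e+01, -1.18202103e+01]), 'joint_velocities': array([-0.02220108, -0.05600348,  0.01100184,  0.02232251,  0.15707318,
       -0.03562022]), 'effort': array([-2.39371329e-04, -4.44845009e+01, -3.51677942e+01, -2.68258473e-04,
        8.00447961e-04, -2.15774014e-05]), 'tcp_pos': array([ 0.23646167, -0.52413253,  0.23129192]), 'eef_rot': array([-1.79999314e+02, -1.82491111e-04,  2.42808409e+01]), 'ft_force': array([1.1631383 , 0.22185114, 0.0344547 ]), 'moment': array([0.00967135, 0.04441634, 0.07275632]), 'finger_force': 0.0, 'width': 0.08533726677146233}
```

Run:
```python
import cv2
a=cv2.imread("pics/top0.png")
b=cv2.resize(a[130:290,180:440],None,fx=3,fy=3,interpolation=cv2.INTER_CUBIC);cv2.imwrite("pics/top_c.png",b)
s=cv2.imread("pics/scene0.png")
cv2.imwrite("pics/sc_c.png",cv2.resize(s[150:300,150:400],None,fx=3.2,fy=3.2,interpolation=cv2.INTER_CUBIC))
```

```text
(no output)
```

View pics/top_c.png

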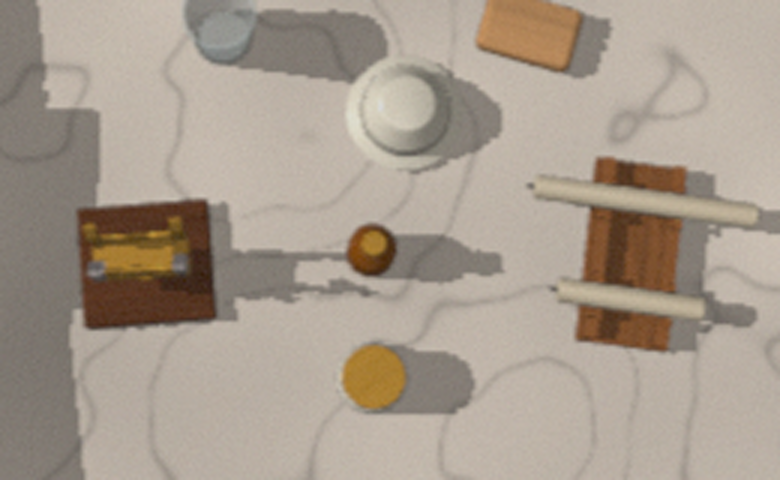

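View pics/sc_c.png

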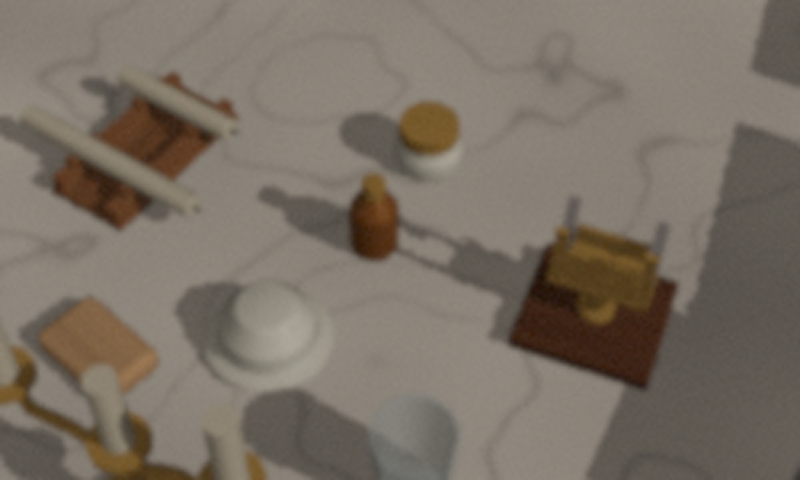

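Top crop: the long candle runs from about (533,187) to (757,216). The steel noses are on the low‑x side of the keeper, at (97,268) and (181,261), with the prongs on the far side. Next I'll compute the yaws and go for a close look.

```bash
python3 - <<'E'
from h import *
p=manip.snapshot("top")
g=lambda a,z: back(p,(180+(a[0]+.5)/3-.5,130+(a[1]+.5)/3-.5),z)
def line(n,a,b,z):
    A,B=g(a,z),g(b,z); d=A-B; print(n,((A+B)/2).round(4),"len",np.linalg.norm(d).round(3),"yaw",np.degrees(np.arctan2(d[1],d[0])).round(1))
line("candle",(533,187),(757,216),.035)
line("short",(558,291),(703,309),.035)
line("noses",(97,268),(181,261),.105)
line("prongs",(91,233),(175,225),.13)
line("foot top edge",(78,211),(208,201),.016)
line("foot bot edge",(86,328),(215,318),.016)
E
python3 -m handwheel '[[85,[34,34,10],0.14],[85,[34,34,10],0.14],[85,[34,34,10],0.14],[85,[34,34,10],0.14],[85,[34,34,10],0.14],[85,[34,34,10],0.14],[85,[34,34,10],0.14],[85,[34,34,0],0.14]]'
python3 -m handwheel '[[85,[30,32,0],0.0],[85,[0,0,0],0],[85,[0,0,0],0]]'
```

```text
candle [ 0.5942 -0.2189  0.035 ] len 0.203 yaw 82.7
short [ 0.5052 -0.2037  0.035 ] len 0.13 yaw 83.1
noses [0.5277 0.229  0.105 ] len 0.072 yaw 95.0
prongs [0.5549 0.2321 0.13  ] len 0.071 yaw 95.7
foot top edge [0.5912 0.2349 0.016 ] len 0.119 yaw 94.7
foot bot edge [0.4844 0.2263 0.016 ] len 0.117 yaw 94.7
t: 2.05
tcp_pos: [0.5103, -0.251, 0.3034]
eef_rot: [179.8, 0.1, 88.8]
ft_force: [0.5, -1.3, 0.3]
width: 0.0851
finger_force: 0.0
t: 2.35
tcp_pos: [0.5389, -0.2192, 0.3011]
eef_rot: [-180.0, 0.0, 88.6]
ft_force: [-0.5, 0.4, 0.2]
width: 0.0848
finger_force: 0.0
```

Run:
```python
from h import *
p=manip.snapshot("wrist"); save(p,"w0")
R=cv2.Rodrigues(np.array(p["rvec"]))[0]; print((-R.T@p["tvec"]).round(3),p["vertical_fov"])
for k in("candle","short_candle","rest"):
    for r in manip.recognise(p,k)[:2]: print(k,round(r["conf"],2),np.round(r["rect"]),back(p,r["rect"][:2],.035).round(4))
print(proj(p,[[.5942,-.2189,.035]]))
```

```text
[ 0.542 -0.141  0.444] 61.20042139608806
candle 0.58 [331. 158.  43. 173.] [ 0.5994 -0.2128  0.035 ]
candle 0.44 [293. 152. 149.  80.] [ 0.5548 -0.2044  0.035 ]
short_candle 0.98 [252. 146.  26. 119.] [ 0.5084 -0.197   0.035 ]
rest 0.75 [293. 151. 149.  84.] [ 0.5553 -0.2035  0.035 ]
[[326.82683136 163.44132923]]
```

View pics/w0.png

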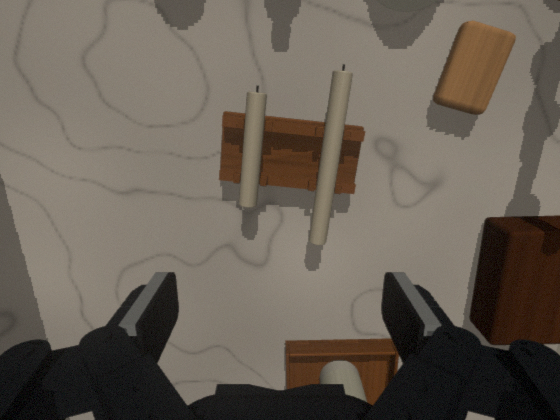

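Wrist view: the long candle's ends are at (342,71) and (319,243), the short candle is at its left, and the soap is upper right. Unlisted boxes sit at right (485+,215–340) and at the bottom (285–395,340+).

Run:
```python
from h import *
p=manip.snapshot("wrist"); im=p["image"].astype(int)
def edges(v,lo,hi):
    g=im[v,lo:hi].min(axis=1); m=np.where(g>135)[0]; return m
pts=[]
for v in (85,95,105,135,150,165,205,220,232):
    c=342-(v-71)*23/172; lo=int(c-16); row=im[v,lo:lo+33]
    # ivory: red-blue contrast, bright
    s=row[:,0]; d=np.diff(cv2.GaussianBlur(s.astype(np.float32)[None],(3,1),0)[0])
    if v in(85,95): print(v,row.tolist()[::3])
    a=d[:16].argmax(); b=16+d[16:].argmin(); pts.append((v,lo+a+.5,lo+b+.5))
print(pts)
A,B=back(p,(342,71),.035),back(p,(319,243),.035);d=A-B
print(((A+B)/2).round(4),np.linalg.norm(d).round(4),np.degrees(np.arctan2(d[1],d[0])).round(2))
for uv in((485,218),(475,330),(290,342),(395,342)): print(uv,back(p,uv,0.05).round(3))
s=manip.state();print(s["tcp_pos"],s["eef_rot"])
```

```text
85 [[137, 131, 117], [135, 128, 118], [133, 125, 114], [101, 92, 78], [119, 111, 93], [135, 122, 105], [139, 128, 107], [133, 124, 104], [122, 116, 95], [115, 109, 97], [136, 128, 116]]
95 [[133, 124, 114], [134, 127, 116], [133, 125, 115], [97, 88, 73], [119, 111, 90], [130, 121, 101], [138, 129, 108], [136, 127, 106], [123, 114, 98], [108, 101, 89], [137, 130, 117]]
[(85, np.float64(333.5), np.float64(348.5)), (95, np.float64(331.5), np.float64(346.5)), (105, np.float64(329.5), np.float64(344.5)), (135, np.float64(324.5), np.float64(341.5)), (150, np.float64(322.5), np.float64(340.5)), (165, np.float64(320.5), np.float64(337.5)), (205, np.float64(315.5), np.float64(330.5)), (220, np.float64(313.5), np.float64(327.5)), (232, np.float64(312.5), np.float64(325.5))]
[ 0.5964 -0.2213  0.035 ] 0.2017 83.22
(485, 218) [ 0.778 -0.289  0.05 ]
(475, 330) [ 0.787 -0.444  0.05 ]
(290, 342) [ 0.545 -0.456  0.05 ]
(395, 342) [ 0.684 -0.46   0.05 ]
[ 0.53774907 -0.22130307  0.30131147] [-1.79991859e+02  7.48075598e-03  8.83333902e+01]
```

```bash
python3 -m handwheel '[[60,[29,0,-20],-0.045],[60,[29,1,-30],-0.045],[60,[0,0,-45],0],[60,[0,0,-45],0],[60,[0,0,-40],0],[60,[0,0,-30],0],[60,[0,0,0],0],[60,[0,0,0],0]]' 20
python3 - <<'E'
from h import *
p=manip.snapshot("wrist"); save(p,"w1")
E
```

```text
t: 3.4
tcp_pos: [0.5962, -0.22, 0.0917]
eef_rot: [-180.0, -0.0, 83.2]
ft_force: [0.8, 0.2, 0.2]
width: 0.0602
finger_force: 0.0
```

View pics/w1.png

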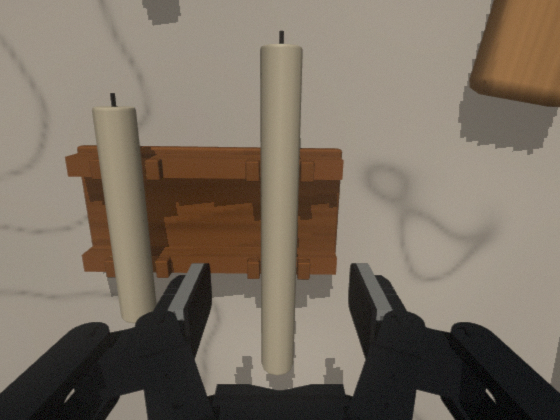

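The candle is centred between the fingers (column ~280) and parallel. I'll descend and grip.

```bash
python3 -m handwheel '[[60,[0,0,-35],0],[60,[0,0,-25],0],[60,[0,0,-10],0],[60,[0,0,0],0],[40,[0,0,0],0],[30,[0,0,0],0],[24,[0,0,0],0],[15,[0,0,0],0]]' 20
python3 -m handwheel '[[15,[0,0,0],0],[15,[0,0,0],0],[15,[0,0,0],0],[15,[0,0,0],0]]'
```

```text
t: 4.25
tcp_pos: [0.5973, -0.2197, 0.0229]
eef_rot: [179.9, 0.1, 83.3]
ft_force: [-1.8, 0.3, 5.5]
width: 0.0215
finger_force: 20.5
t: 4.65
tcp_pos: [0.5973, -0.2197, 0.0229]
eef_rot: [179.9, 0.1, 83.3]
ft_force: [-1.2, 0.5, 7.4]
width: 0.0212
finger_force: 20.6
```

```bash
python3 -m handwheel '[[15,[0,0,10],0],[15,[0,0,25],0],[15,[0,0,40],0],[15,[0,0,40],0],[15,[0,0,45],0],[15,[0,0,45],0],[15,[0,0,30],0],[15,[-5,25,15],0.02]]' 20
python3 -m handwheel '[[15,[-8,40,0],0.03],[15,[-8,40,0],0.03],[15,[-8,45,0],0.03],[15,[-8,45,0],0.03],[15,[-8,45,0],0.03],[15,[-6,40,0],0.02],[15,[-6,35,0],0.02],[15,[0,30,0],0]]'
python3 -m handwheel '[[15,[0,0,0],0],[15,[0,0,0],0]]'
python3 - <<'E'
from h import *
p=manip.snapshot("wrist"); save(p,"w2")
for k,z in (("candle",.28),("keeper",.016),("head",.09),("nose",.11)):
    for r in manip.recognise(p,k)[:2]: print(k,round(r["conf"],2),np.round(r["rect"]),back(p,r["rect"][:2],z).round(4))
E
```

```text
t: 5.45
tcp_pos: [0.5928, -0.1969, 0.2762]
eef_rot: [179.6, 0.2, 84.3]
ft_force: [0.8, 0.3, -1.0]
width: 0.0212
finger_force: 19.8
t: 6.25
tcp_pos: [0.5384, 0.128, 0.272]
eef_rot: [180.0, -0.0, 95.4]
ft_force: [-0.2, 0.6, -1.1]
width: 0.0214
finger_force: 19.8
t: 6.45
tcp_pos: [0.5392, 0.1263, 0.2717]
eef_rot: [180.0, 0.0, 95.4]
ft_force: [-1.0, -0.4, -0.4]
width: 0.021
finger_force: 19.8
candle 0.9 [282. 194.  64. 389.] [0.5372 0.1669 0.28  ]
keeper 0.97 [290.  64. 113. 128.] [0.5404 0.235  0.016 ]
head 0.9 [298.  57.  64. 111.] [0.5451 0.2354 0.09  ]
nose 0.56 [277.   8.  20.  14.] [0.5244 0.2667 0.11  ]
```

View pics/w2.png

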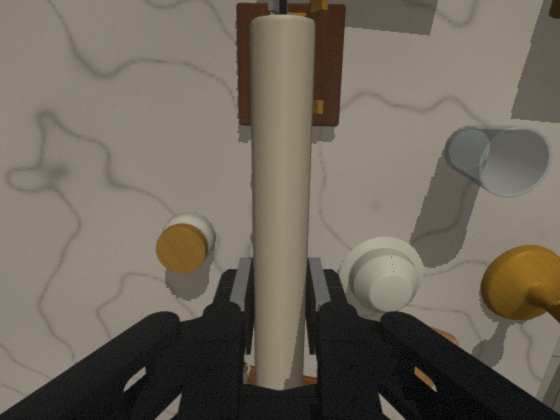

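Looking down past the candle, the keeper's foot spans columns 238–342 and rows 4–125, with the prongs at (319,10) and (319,105) right of the candle. Position agrees with the top view to about 3 mm. I'll move over it, go partway down and check.

```bash
python3 -m handwheel '[[15,[1,35,0],0],[15,[0,40,0],0],[15,[0,30,0],0],[15,[0,0,-40],0],[15,[0,0,-40],0],[15,[0,0,-30],0],[15,[0,0,-15],0],[15,[0,0,0],0]]' 20
python3 -m handwheel '[[15,[0,0,0],0],[15,[0,0,0],0]]'
python3 - <<'E'
from h import *
p=manip.snapshot("scene"); q=manip.snapshot("top")
t=manip.state()["tcp_pos"];print(t)
for n,c,w in(("s",p,(65,65)),("t",q,(50,50))):
    u,v=proj(c,t)[0].astype(int); print(n,u,v,proj(c,[t+[0,0,.012]]),proj(c,[.539,.232,.09]))
    cr=c["image"][max(v-40,0):v+40,max(u-50,0):u+50,::-1]; cv2.imwrite(f"pics/{n}3.png",cr)
a=[cv2.resize(cv2.imread(f"pics/{n}3.png"),(500,400),interpolation=cv2.INTER_CUBIC) for n in"st"]
cv2.imwrite("pics/c3.png",cv2.resize(np.hstack(a),(800,320)))
E
```

```text
t: 7.5
tcp_pos: [0.5392, 0.2299, 0.144]
eef_rot: [-179.7, 0.0, 95.3]
ft_force: [-0.1, 0.3, -0.5]
width: 0.0211
finger_force: 19.8
t: 7.7
tcp_pos: [0.5421, 0.2309, 0.1486]
eef_rot: [179.8, -0.0, 95.3]
ft_force: [0.8, 0.4, -0.8]
width: 0.0211
finger_force: 19.8
[0.54177691 0.23101415 0.14830177]
s 341 215 [[342.26966117 211.88275721]] [[339.15005881 229.03126543]]
t 223 210 [[223.12779027 209.67837187]] [[225.46623858 214.12524194]]
```

View pics/c3.png

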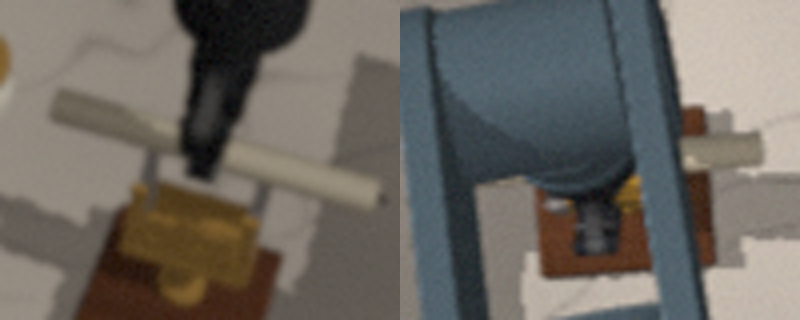

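The candle hangs level and parallel over the noses, about centred. I'll descend slowly, watching force.

```bash
python3 -m handwheel '[[15,[0,0,-15],0],[15,[0,0,-12],0],[15,[0,0,-6],0],[15,[0,0,-2],0],[15,[0,0,-2],0],[15,[0,0,0],0],[15,[0,0,0],0]]' 20
python3 -m handwheel '[[15,[0,0,-2],0],[15,[0,0,0],0],[15,[0,0,0],0]]'
python3 -m handwheel '[[15,[0,0,-2],0],[15,[0,0,0],0],[15,[0,0,0],0]]'
```

```text
t: 8.5
tcp_pos: [0.5407, 0.2309, 0.1096]
eef_rot: [180.0, -0.0, 95.3]
ft_force: [0.4, -0.3, -1.1]
width: 0.0211
finger_force: 19.8
t: 8.8
tcp_pos: [0.5405, 0.2309, 0.1074]
eef_rot: [180.0, -0.0, 95.3]
ft_force: [0.1, 0.2, -0.8]
width: 0.0211
finger_force: 19.8
t: 9.1
tcp_pos: [0.5404, 0.2309, 0.1052]
eef_rot: [-180.0, 0.0, 95.3]
ft_force: [0.3, -0.6, -0.1]
width: 0.0216
finger_force: 19.8
```

```bash
python3 -m handwheel '[[15,[0,0,-2],0],[15,[0,0,0],0],[15,[0,0,0],0],[15,[0,0,0],0]]' 20
python3 - <<'E'
from h import *
f=[]
p=manip.snapshot("scene"); s=manip.state(); print(s["tcp_pos"],s["ft_force"],s["moment"])
E
```

```text
t: 9.5
tcp_pos: [0.5407, 0.2309, 0.1034]
eef_rot: [180.0, -0.0, 95.3]
ft_force: [1.2, -0.0, -0.9]
width: 0.0211
finger_force: 19.9
[0.54068528 0.2308559  0.1033928 ] [ 0.80593971  0.51205351 -0.38674711] [ 0.10169298 -0.2296005  -0.02697053]
```

```bash
python3 -m handwheel '[[15,[0,0,-1.5],0],[15,[0,0,0],0],[15,[0,0,0],0],[15,[0,0,0],0]]' 20
python3 - <<'E'
from h import *
p=manip.snapshot("scene"); s=manip.state(); print(s["tcp_pos"],s["ft_force"],s["moment"])
save(p,"s4"); cv2.imwrite("pics/s4c.png",cv2.resize(p["image"][180:260,290:400,::-1],None,fx=5,fy=5,interpolation=cv2.INTER_CUBIC))
E
```

```text
t: 9.95
tcp_pos: [0.5408, 0.2309, 0.1021]
eef_rot: [180.0, -0.0, 95.3]
ft_force: [1.0, 0.4, 1.5]
width: 0.0211
finger_force: 20.0
[0.54081438 0.23091913 0.10204805] [1.914894   0.38988347 1.41706449] [-0.02623072 -0.31765147  0.05114118]
```

View pics/s4c.png

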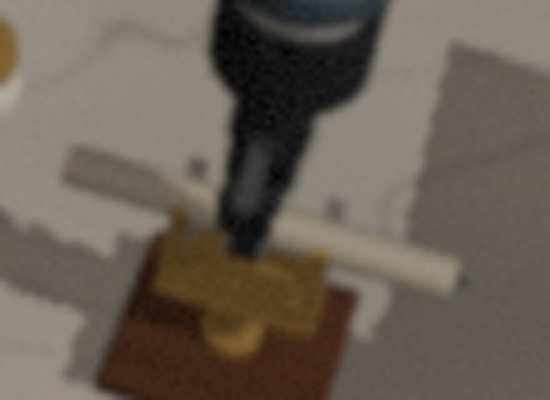

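Contact is felt, about 2.5 N up. The candle lies behind the prongs and in front of the noses. Releasing.

```bash
python3 -m handwheel '[[24,[0,0,0],0],[28,[0,0,0],0],[34,[0,0,0],0],[40,[0,0,0],0],[44,[0,0,0],0],[44,[0,0,0],0],[44,[0,0,0],0],[44,[0,0,0],0]]'
python3 -m handwheel '[[44,[0,0,10],0],[44,[0,0,20],0],[44,[0,0,25],0],[44,[0,0,25],0],[44,[0,0,20],0],[44,[0,0,0],0]]'
python3 - <<'E'
from h import *
p=manip.snapshot("wrist"); save(p,"w5")
for k,z in (("candle",.115),("head",.09)):
    for r in manip.recognise(p,k)[:2]: print(k,round(r["conf"],2),np.round(r["rect"]),back(p,r["rect"][:2],z).round(4))
E
```

```text
t: 10.8
tcp_pos: [0.5405, 0.2309, 0.1018]
eef_rot: [-180.0, 0.0, 95.3]
ft_force: [-0.4, 0.6, 0.1]
width: 0.0434
finger_force: 0.0
t: 11.4
tcp_pos: [0.5427, 0.2314, 0.2063]
eef_rot: [179.6, -0.0, 95.3]
ft_force: [0.4, -0.9, -0.1]
width: 0.044
finger_force: 0.0
candle 0.87 [278. 193.  41. 299.] [0.542  0.2456 0.115 ]
head 0.64 [277. 210.  74. 138.] [0.5432 0.2253 0.09  ]
```

View pics/w5.png

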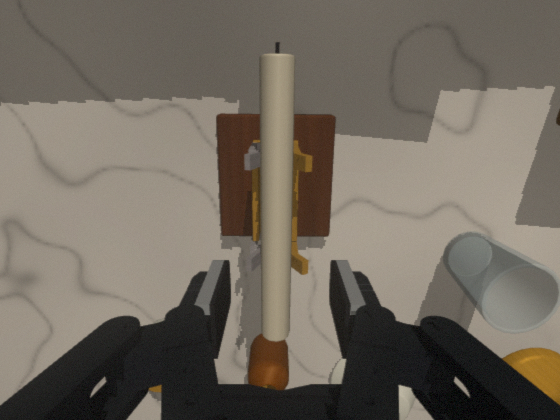

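The candle rests in the mouth between the noses (left, rows 158/255) and prongs (right, rows 162/262), ends at rows 55 and 338. Checking the centring.

```bash
python3 - <<'E'
from h import *
p=manip.snapshot("wrist")
A,B=back(p,(277,56),.115),back(p,(275,338),.115);d=A-B
print("candle",((A+B)/2).round(4),np.linalg.norm(d),np.degrees(np.arctan2(d[1],d[0])))
A,B=back(p,(305,162),.13),back(p,(300,263),.13);print("prongs",A.round(4),B.round(4),((A+B)/2).round(4),np.linalg.norm(A-B))
print(manip.state()["tcp_pos"])
E
python3 -m handwheel '[[0,[0,0,0],0],[0,[0,0,0],0],[0,[0,0,0],0],[0,[0,0,0],0],[0,[0,0,0],0],[0,[0,0,0],0]]'
```

```text
candle [0.5383 0.2306 0.115 ] 0.19994824633708333 94.75409515022469
prongs [0.5526 0.271  0.13  ] [0.5571 0.2033 0.13  ] [0.5548 0.2372 0.13  ] 0.06788006484102489
[0.53972907 0.23067911 0.20066486]
t: 12.2
tcp_pos: [0.5405, 0.2309, 0.2018]
eef_rot: [-180.0, -0.0, 95.3]
ft_force: [1.1, 0.0, -1.2]
width: -0.0002
finger_force: 0.0
```

```bash
python3 -m handwheel '[[0,[-1,0,-35],0],[0,[0,0,-25],0],[0,[0,0,-8],0],[0,[0,0,-2],0],[0,[0,0,-2],0],[0,[0,0,-2],0],[0,[0,0,0],0],[0,[0,0,0],0]]'
python3 -m handwheel '[[0,[0,0,-2],0],[0,[0,0,-2],0],[0,[0,0,0],0]]'
python3 -m handwheel '[[0,[0,0,-2],0],[0,[0,0,-2],0],[0,[0,0,0],0]]'
```

```text
t: 13.0
tcp_pos: [0.5399, 0.231, 0.1286]
eef_rot: [179.9, -0.0, 95.3]
ft_force: [0.0, -0.5, 0.3]
width: 0.0003
finger_force: 0.0
t: 13.3
tcp_pos: [0.5399, 0.2309, 0.124]
eef_rot: [179.9, -0.0, 95.3]
ft_force: [-0.3, 0.0, 2.4]
width: -0.0001
finger_force: 0.9
t: 13.6
tcp_pos: [0.54, 0.231, 0.1201]
eef_rot: [179.9, -0.0, 95.3]
ft_force: [2.5, 1.5, 4.3]
width: -0.0002
finger_force: 2.1
```

Contact at about 0.1255, as expected. Continuing the press.

```bash
python3 -m handwheel '[[0,[0,0,-2],0],[0,[0,0,-2],0],[0,[0,0,0],0]]'
python3 -m handwheel '[[0,[0,0,-2],0],[0,[0,0,-2],0],[0,[0,0,0],0]]'
python3 -m handwheel '[[0,[0,0,-2],0],[0,[0,0,-2],0],[0,[0,0,0],0]]'
```

```text
t: 13.9
tcp_pos: [0.5403, 0.231, 0.1164]
eef_rot: [179.9, -0.0, 95.3]
ft_force: [0.8, 0.0, 6.0]
width: 0.0
finger_force: 3.1
t: 14.2
tcp_pos: [0.5404, 0.231, 0.1127]
eef_rot: [179.9, -0.0, 95.3]
ft_force: [1.1, 0.8, 7.9]
width: -0.0001
finger_force: 3.9
t: 14.5
tcp_pos: [0.5408, 0.2311, 0.1091]
eef_rot: [179.8, -0.0, 95.3]
ft_force: [1.6, -0.1, 10.1]
width: 0.0001
finger_force: 4.5
```

```bash
python3 -m handwheel '[[0,[0,0,-2],0],[0,[0,0,-2],0],[0,[0,0,0],0]]'
python3 -m handwheel '[[0,[0,0,-1.5],0],[0,[0,0,-1.5],0],[0,[0,0,0],0]]'
python3 -m handwheel '[[0,[0,0,-1.5],0],[0,[0,0,-1.5],0],[0,[0,0,0],0]]'
```

```text
t: 14.8
tcp_pos: [0.5413, 0.2311, 0.1055]
eef_rot: [179.8, -0.0, 95.3]
ft_force: [0.6, -0.1, 10.0]
width: -0.0001
finger_force: 5.3
t: 15.1
tcp_pos: [0.5417, 0.2312, 0.1029]
eef_rot: [179.7, -0.0, 95.3]
ft_force: [1.8, -0.1, 11.3]
width: 0.0001
finger_force: 5.9
t: 15.4
tcp_pos: [0.5421, 0.2312, 0.1003]
eef_rot: [179.7, -0.0, 95.3]
ft_force: [1.2, -0.5, 13.1]
width: 0.0001
finger_force: 6.5
```

```bash
python3 -m handwheel '[[0,[0,0,-1.5],0],[0,[0,0,-1.5],0],[0,[0,0,0],0]]'
python3 -m handwheel '[[0,[0,0,-1.5],0],[0,[0,0,-1.5],0],[0,[0,0,0],0]]'
python3 -m handwheel '[[0,[0,0,-1.5],0],[0,[0,0,0],0]]'
```

```text
t: 15.7
tcp_pos: [0.5423, 0.2313, 0.0974]
eef_rot: [179.6, -0.0, 95.3]
ft_force: [2.4, -0.4, 12.6]
width: 0.0001
finger_force: 6.6
t: 16.0
tcp_pos: [0.5403, 0.2313, 0.0927]
eef_rot: [179.9, -0.0, 95.3]
ft_force: [0.3, 0.3, 8.7]
width: -0.0
finger_force: 4.0
t: 16.2
tcp_pos: [0.5398, 0.2312, 0.0908]
eef_rot: [180.0, -0.0, 95.3]
ft_force: [-0.1, 1.5, 6.4]
width: -0.0003
finger_force: 3.6
```

The force fell from 13 N to about 7 N, which is the spring force for a candle at home at this height. I'll seat it a little more, rise and look.

```bash
python3 -m handwheel '[[0,[0,0,-2],0],[0,[0,0,-2],0],[0,[0,0,0],0]]'
python3 -m handwheel '[[0,[0,0,3],0],[0,[0,0,4],0],[0,[0,0,6],0],[0,[0,0,15],0],[0,[0,0,35],0],[0,[0,0,40],0],[0,[0,0,30],0],[0,[0,0,0],0]]'
python3 - <<'E'
from h import *
p=manip.snapshot("wrist"); q=manip.snapshot("scene")
for k,z in (("candle",.09),("head",.09)):
    for r in manip.recognise(p,k)[:1]: print(k,round(r["conf"],2),np.round(r["rect"]),back(p,r["rect"][:2],z).round(4))
a=cv2.resize(p["image"][20:380,160:400,::-1],(400,600))
b=cv2.resize(q["image"][190:270,310:365,::-1],(400,600),interpolation=cv2.INTER_CUBIC)
cv2.imwrite("pics/f6.png",np.hstack([a,b]))
R=cv2.Rodrigues(np.array(p["rvec"]))[0]; print((-R.T@p["tvec"]).round(3), manip.state()["tcp_pos"])
E
```

```text
t: 16.5
tcp_pos: [0.5401, 0.2312, 0.0872]
eef_rot: [179.9, -0.0, 95.3]
ft_force: [-0.5, 1.0, 8.9]
width: -0.0003
finger_force: 4.7
t: 17.3
tcp_pos: [0.5422, 0.2314, 0.2256]
eef_rot: [179.5, -0.0, 95.3]
ft_force: [0.6, 0.6, 0.8]
width: -0.0001
finger_force: 0.0
candle 0.61 [277. 159.  36. 220.] [0.5396 0.2609 0.09  ]
head 0.68 [280. 200.  67. 127.] [0.5446 0.2271 0.09  ]
[0.535 0.309 0.369] [0.53842654 0.23059163 0.21797085]
```

View pics/f6.png

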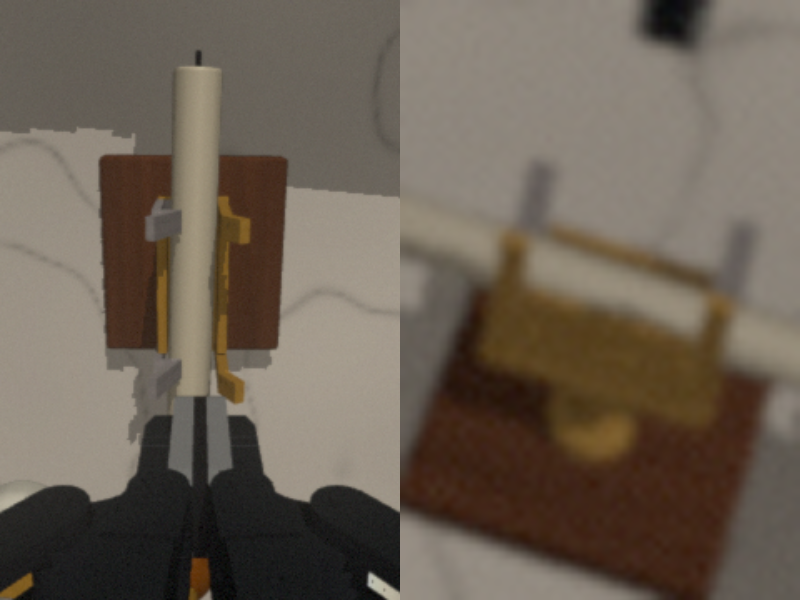

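The noses now overlap the candle's left edge. It lies between both trough walls, parallel, and the head has risen. Handing in.

```bash
python3 -m handwheel '[[0,[0,0,10],0],[0,[0,0,0],0],[0,[0,0,0],0],[0,[0,0,0],0],[0,[0,0,0],0]]'
python3 -c "
from workcell import manip
print(manip.finish_job())"
```

```text
t: 18.0
tcp_pos: [0.5393, 0.2308, 0.2289]
eef_rot: [-180.0, 0.0, 95.3]
ft_force: [-0.6, 0.3, 0.3]
width: -0.0004
finger_force: 0.0
the job is handed in; nothing more can be done
None
```

I handed the job in at about 18 s. The last pictures show the long candle home in the trough under the noses, with a peak reading of about 13 N pressing and 20.6 N per finger gripping; no verdict came back.

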